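Slide the cover into its recess over the garlic well and lock it

ROBOT

A 6-joint arm with a two-finger parallel gripper is mounted at the origin on a cart in front of the work surface, level with it; the furniture and walls round the work are solid. World frame = base frame: x ahead of the robot, y to its left, z up, the work surface at z = 0. Lengths are in m, angles in degrees, forces in N, time in s.
With the tool pointing down it reaches from about 0.4 to 0.825 m from the base axis. Payload 7 kg.
Tool frame: the origin (TCP) lies at the very end of the fingers, on their centre line; the grasp point (between the pads) lies 19 mm behind it; z points along the fingers, y is the line along which they close (so a half turn about z gives the same grasp; the last joint's range is limited). The gripper opens to 88 mm and grips with 3 to 60 N. Pads are 19 mm wide; open, the fingers measure 130 mm over their backs; the gripper's body (78 mm by 193 mm) begins 47 mm behind the grasp point.
Start: joints at [85.491, 20.546, 0.682, 0, -70.136, -16.507], TCP at [0.242, 0.63, 0.227] pointing down, gripper open.
Joint ranges: [-176.03, 176.03], [-82.01, 121.73], [-58.28, 71.71], [-173.87, 95.51], [-174.79, -0.11], [-173.66, 173.66]. Speed limits (degrees/s): [136.94, 136.94, 172.46, 180, 180, 180].

INTERFACE

Orientations are given as [roll, pitch, yaw] about the fixed x, y, z axes, in that order (R = Rz(yaw) Ry(pitch) Rx(roll)).
In Python, from plant import get_state, imaging, r, finder gives the robot as it stands.
- The arm moves only by the shell command python3 -m handwheel 'ROWS' [FORCE]. ROWS is JSON, a list of rows, each a list of 5 numbers: the closure, from 0 (fully open) to 1 (shut), then the shift along the world's x, y, z in cm, then the turn about the world's z in degrees. A call has 1 to 8 rows; each row is the pose to reach, as a shift and turn from the pose commanded when the call began; what a row does not reach only later rows make up. A row lasts 1/8 s, in which the tool goes at most 62.5 mm and 10.7 degrees, less where a joint would pass 70% of its speed; a pose out of reach is approached as far as the arm can. A call with a gripper value outside its range is refused whole. The fingers move at their own pace and stop on an object; FORCE is the grip in N (left out, the last holds). Time passes only in rows, so rows that repeat a pose let the fingers close. It gives the time, the measured TCP pose, the force, the opening and the grip force at its end, in the units of the state.
- get_state(): the state, without advancing time (a new reading comes with each control period).
- imaging.capture(name): name is "scene" or "side" or "wrist"; returns (picture, depth): 420x560x3 uint8, red, green, blue; 420x560 float32, m along the optical axis (not along the pixel's ray), 0 where there is no reading.
- imaging.get_calibration(name): a dict with "fx", "fy", "cx", "cy" (pixels), "rvec" (rotation vector, rad) and "tvec" (3), from world to camera coordinates, as OpenCV has them; the wrist camera has in their place "hand_eye" (4x4, takes a point from camera to tool coordinates, whose origin is the TCP and whose axes are the flange's). Camera axes: x right, y down, z forward; pixel columns grow to the right and rows downward; lengths in m; the calibration is good to about 2 mm. A picture is of the moment at which its call begins: read the wrist's pose just before it. get_calibration takes no time and is no camera call.
- r.close_job(): hands the job in; it is judged then, once.
Trained networks look in the newest picture that a camera, given by its name, has taken for a name from the list of things; names that differ only in an ending like _2 or _b are one class to them, and where a whole thing is asked for, a point or a joint stands for the part that bears it (a point fixed in the world has none). Each returns a list of dicts, best first, with "p" (0 to 1); they miss things now and then, are a little off and sometimes report something else, mostly with a low value. They report only what shows in the picture. A call takes as long as a camera call. They do not tell look-alikes from the thing itself.
- finder.cut_out(camera, query): "region" (420x560 bool, what is visible of it) and "pixel" ([column, row] in pixels, amid what is visible of it).
The state is a dict: "time_s": time; "joints": joint angles; "qd": joint speeds; "joint_torque": joint torques, N m; "tcp_pos": TCP position; "eef_rot": TCP orientation; "contact_force": force on the tool from outside, world axes, zero at the start; "moment": the same for the moment, N m; "gripper_width": finger opening in m; "gripper_force": force on a finger pad.
Only numpy, scipy, OpenCV 4.12 (cv2) and the standard library are available. Lean on these libraries where they do the work, as an engineer would, in place of code of your own. Each camera call takes 0.05 s, during which the arm holds its last target. There are 200 camera calls.

TASK

Close the white garlic keeper on the bench: slide the wooden cover gently along its channel, without lifting it off, until it drops flat into the recess over the garlic. Then, with the cover down, slide the red catch all the way across its edge to lock it. Never press or shove the cover hard, and leave the mug and the yoghurt pot where they stand.

Things in the scene. Friction and masses are not known exactly. Their poses are not given: they have to be found in the camera images.
- station: Garlic keeper: fixed white housing, 113 mm wide (its x), 384 mm long (its y, from -172 to +212 mm), origin on the bench under the channel's centre line. A channel 93 mm wide runs along y between side walls 78 mm high; 10 mm end walls as high close it. A block of that height, 56 mm wide, juts from the -x side at y = -60 mm to x = -122 mm and carries the red catch.
- deck (a point): Point above the station's origin on the flat steel deck that forms the channel's floor, 74 mm above the bench, its axes as the station's. The cover starts on the deck with its centre 70 to 100 mm from here on the +y side. The recess is on the -y side.
- recess_mid (a point): Middle of the range where the recess may be (station y = -60 mm), at deck height; the axes as the station's. The tray with the recess sits with play in the housing: the recess's true centre is up to 24 mm from here along y, either way; no reading tells it, and the tray cannot be shifted. Recess: 104 mm long in y, full channel width, 7 mm deep, with a ledge round an open well with a fixed garlic bulb.
- cover: Loose wooden plate, 90 mm (its x, across the channel) x 100 mm (its y, along it) x 8 mm, 0.17 to 0.35 kg; origin at the centre of its underside, 74 mm above the bench on the deck, 67 mm when seated flat in the recess. Play: 1.5 mm each side in the channel, 2 mm each end in the recess. Its edges are delicate: more than 25 N against the keeper spoils it. Keep it within 12 mm of the deck.
- cover_knob (a point): On the axis of the cover's upright black round knob (24 mm in diameter, from 8 to 44 mm above the cover's origin), 26 mm above that origin. Pushed here along the channel's -y with 1 to 6 N the cover slides; past half way its leading edge dips, then it drops wholly into the recess and the recess's far wall stops it dead. It falls by its own weight if the knob is not held tight.
- catch (a joint): Travel of the red catch in m: 0 = withdrawn, grows to 0.024 as it slides along the station's +x over the cover's edge. It starts at 0 to 0.004, needs about 2 N to move and stays where left. Its tongue is 30 mm wide, 78 to 84 mm above the bench, so it passes over the cover only when the cover is down.
- catch_knob (a point): The point on the axis of the catch's upright round red post, 16 mm in diameter, which stands from 84 to 115 mm above the bench; this point is 100 mm above the bench. With the catch withdrawn it lies at x = -90, y = -60 mm in the station's frame.
- mug: A cream mug, 94 mm high, 83 mm across, 117 mm with its handle, standing to the left behind; not part of the job. Origin at the centre of its underside.
- yoghurt: A yoghurt pot, 72 mm across and 72 mm high, standing behind the keeper; not part of the job. Origin at the centre of its underside.
There are look-alikes about, which are no part of the job. What is shaped like the cover but blue or orange is not meant.

How it is judged:
By the outcome, as a careful person would: the job done as asked, in the order asked, and still so for the second after the job is handed in, with the robot touching nothing.
It also fails if it takes over 48 s, if anything falls off the work surface, if the arm or the gripper's body presses on something with over 40 N, if the wrist force passes 120 N, or if a joint passes its speed limit or range.

## Working session

There is one attempt and no reset: what is moved stays moved. The work goes in short steps, Python scripts to look and compute and a shell command to move; the robot and the scene stay as the last step left them, time stands still between calls to the robot, and variables do not carry over. Pictures are saved under pics/ and viewed, at most 10 in all, crops included, and the job is handed in when it is done.

```bash
ls; mkdir -p pics; cat > h.py <<'E'
import numpy as np, cv2
from plant import get_state, imaging, r, finder
def cap(n):
    p,d=imaging.capture(n); return p,d
def pts(n,d,mask=None):
    c=imaging.get_calibration(n); R=cv2.Rodrigues(np.array(c['rvec'],float))[0]; t=np.array(c['tvec'],float).ravel()
    v,u=np.nonzero((d>0)&(mask if mask is not None else True)); z=d[v,u]
    P=np.c_[(u-c['cx'])/c['fx']*z,(v-c['cy'])/c['fy']*z,z]
    return (P-t)@R, np.c_[u,v]
E
python3 - <<'E'
from h import *
s=get_state(); print(s['time_s'],s['tcp_pos'],s['eef_rot'],s['gripper_width'])
ims=[]
for n in ['scene','side']:
    p,d=cap(n); np.save(f'pics/{n}_d.npy',d); cv2.imwrite(f'pics/{n}1.png',p[:,:,::-1])
    for q in ['station','cover','cover_knob','catch','catch_knob','mug','yoghurt']:
        for o in finder.cut_out(n,q)[:3]:
            P,_=pts(n,d,o['region']); 
            print(n,q,round(o['p'],2),np.round(o['pixel']),o['region'].sum(),np.round(np.median(P,0),3) if len(P) else None, np.round(np.percentile(P,[3,97],axis=0),3).tolist() if len(P) else '')
E
```

```text
pics
0.0 [0.24192387 0.6296244  0.22562218] [ 1.79904734e+02 -9.52273476e-03 -2.10218578e+01] 0.0875334370712275
scene station 0.79 [336. 293.] 12875 [ 0.517 -0.008  0.066] [[0.439, -0.114, 0.009], [0.621, 0.252, 0.085]]
scene station 0.72 [237. 189.] 1310 [0.595 0.429 0.063] [[0.564, 0.412, 0.007], [0.642, 0.492, 0.094]]
scene cover 0.94 [163. 200.] 874 [0.443 0.571 0.009] [[0.398, 0.534, 0.0], [0.498, 0.635, 0.044]]
scene cover 0.73 [184. 245.] 1142 [0.397 0.366 0.009] [[0.358, 0.325, 0.005], [0.444, 0.42, 0.044]]
scene cover 0.71 [289. 250.] 1571 [0.51  0.139 0.083] [[0.47, 0.096, 0.079], [0.562, 0.192, 0.119]]
scene cover_knob 0.63 [164. 203.] 845 [0.443 0.57  0.009] [[0.399, 0.534, 0.001], [0.495, 0.624, 0.044]]
scene cover_knob 0.61 [182. 248.] 1219 [0.397 0.365 0.009] [[0.357, 0.323, 0.001], [0.447, 0.422, 0.044]]
scene cover_knob 0.45 [333. 296.] 13529 [ 0.518 -0.005  0.067] [[0.439, -0.114, 0.006], [0.625, 0.253, 0.085]]
scene catch 0.75 [335. 305.] 555 [ 0.474 -0.029  0.086] [[0.458, -0.042, 0.08], [0.511, -0.011, 0.117]]
scene catch_knob 0.78 [332. 306.] 510 [ 0.473 -0.029
[... 884 characters left out ...]
 0.68 [186. 205.] 679 [0.444 0.573 0.007] [[0.4, 0.536, -0.001], [0.495, 0.645, 0.043]]
side catch 0.56 [292. 322.] 620 [ 0.475 -0.028  0.083] [[0.458, -0.039, 0.08], [0.508, -0.007, 0.114]]
side catch 0.37 [387. 262.] 1134 [0.755 0.087 0.06 ] [[0.737, 0.065, 0.007], [0.793, 0.129, 0.071]]
side catch_knob 0.58 [290. 324.] 678 [ 0.476 -0.028  0.083] [[0.458, -0.04, 0.079], [0.509, -0.006, 0.114]]
side mug 0.59 [254. 204.] 1294 [0.598 0.426 0.061] [[0.564, 0.413, 0.003], [0.641, 0.494, 0.092]]
side yoghurt 0.86 [389. 264.] 1170 [0.755 0.086 0.059] [[0.737, 0.066, 0.004], [0.794, 0.126, 0.071]]
side yoghurt 0.56 [268. 262.] 1608 [0.51  0.139 0.081] [[0.469, 0.096, 0.076], [0.562, 0.191, 0.117]]
```

```bash
python3 - <<'E'
from h import *
for n in ['scene','side']:
    d=np.load(f'pics/{n}_d.npy'); P,uv=pts(n,d)
    dz=0
    top=P[(abs(P[:,2]-.080)<.008)&(P[:,0]>.3)&(P[:,0]<.7)&(abs(P[:,1])<.3)]
    rect=cv2.minAreaRect((top[:,:2]*1000).astype(np.float32)); print(n,'toprect',rect,np.median(top[:,2]))
    k=P[(P[:,2]>.108)&(P[:,2]<.13)&(abs(P[:,0]-.515)<.06)&(abs(P[:,1]-.14)<.06)]
    print('knob',len(k),cv2.minEnclosingCircle((k[:,:2]*1000).astype(np.float32)),k[:,2].max())
    k=P[(P[:,2]>.098)&(P[:,2]<.13)&(abs(P[:,0]-.49)<.06)&(abs(P[:,1]+.03)<.05)]
    print('post',len(k),cv2.minEnclosingCircle((k[:,:2]*1000).astype(np.float32)),k[:,2].max())
im=cv2.imread('pics/scene1.png'); c=im[130:420,130:470]; 
cv2.imwrite('pics/scenecrop.png',cv2.resize(c,None,fx=2.05,fy=2.05,interpolation=cv2.INTER_CUBIC))
E
```

```text
scene toprect ((508.1174621582031, 66.93399047851562), (181.12245178222656, 384.6908874511719), 15.65554141998291) 0.07871219683838325
knob 117 ((517.1553344726562, 147.79981994628906), 12.13771915435791) 0.12094096161448255
post 128 ((475.9849548339844, -26.330949783325195), 8.188409805297852) 0.11756444967379999
side toprect ((506.72412109375, 68.41989135742188), (179.53318786621094, 386.0700988769531), 15.835994720458984) 0.07677811997626427
knob 113 ((516.77001953125, 148.92724609375), 12.19559097290039) 0.1183103186413148
post 143 ((475.22503662109375, -24.889812469482422), 8.109126091003418) 0.11574630919654834
```

View pics/scene1.png

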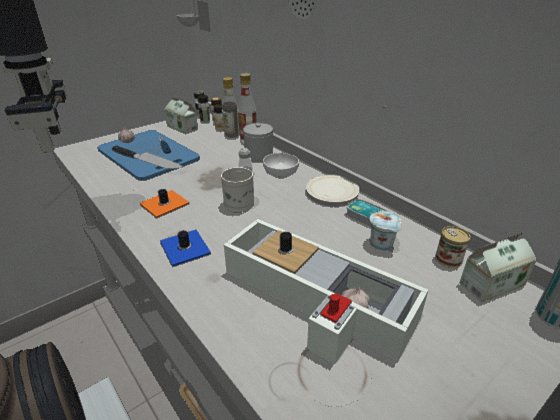

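View pics/scenecrop.png

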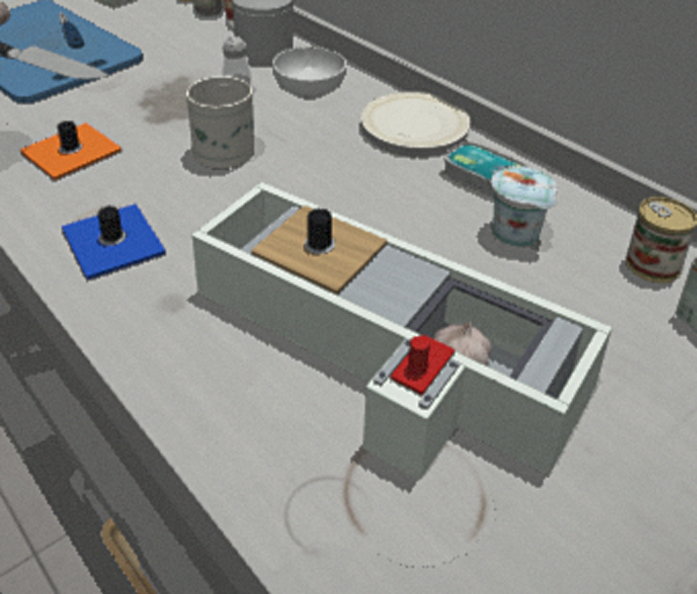

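The image shows three cover-shaped plates: orange (163,203), blue (185,247) and wooden (287,250). The wooden one sits in the white housing's channel, so it is the cover. Its black knob is at (286,242) and the red catch is at (334,305). The crop confirms this. Depth puts the station at yaw of about 15.7° and the cover at y of about +96 mm. Next I'll check whether depth shows the recess edges, and how far the tool has to move.

```bash
python3 - <<'E'
from h import *
a=np.radians(15.7); X=np.array([np.cos(a),np.sin(a)]); Y=np.array([-np.sin(a),np.cos(a)])
for n,off in [('scene',.001),('side',-.001)]:
    d=np.load(f'pics/{n}_d.npy'); P,uv=pts(n,d); P[:,2]-=off
    # station origin from rect centre
    top=P[(abs(P[:,2]-.078)<.006)&(P[:,0]>.3)&(P[:,0]<.7)&(abs(P[:,1])<.3)]
    rect=cv2.minAreaRect((top[:,:2]*1000).astype(np.float32)); c=np.array(rect[0])/1000
    O=c+.03275*X-.020*Y; print(n,'O',O)
    L=np.c_[(P[:,:2]-O)@X,(P[:,:2]-O)@Y,P[:,2]]*1000
    for nm,w in [('knob',(.517,.148)),('post',(.4756,-.0255))]: print(nm,np.round(((np.array(w)-O)@X*1000,(np.array(w)-O)@Y*1000),1))
    ch=L[(abs(L[:,0])<38)&(L[:,1]>-175)&(L[:,1]<50)&(L[:,2]<90)]
    print([(y,int(np.median(s[:,2])) if len(s)>2 else None,int(s[:,2].max()) if len(s)>2 else None) for y in range(-170,50,5) for s in [ch[abs(ch[:,1]-y)<2.5]]])
kn=np.array((.5170,.1483)); s=get_state()
for dd in (.045,): print('behind knob',dd, kn+dd*Y)
print('Y dir',Y,'X dir',X,s['tcp_pos'])
E
```

```text
scene O [0.54505763 0.05654232]
knob [-2.3 95.6]
post [-89.1 -60.2]
[(-170, 53, 80), (-165, 78, 80), (-160, 77, 78), (-155, None, None), (-150, 61, 76), (-145, 74, 77), (-140, 74, 76), (-135, 74, 76), (-130, 74, 76), (-125, 67, 74), (-120, 67, 69), (-115, None, None), (-110, None, None), (-105, 65, 68), (-100, 8, 67), (-95, 8, 67), (-90, 8, 67), (-85, 32, 68), (-80, 41, 67), (-75, 47, 67), (-70, 49, 66), (-65, 53, 66), (-60, 55, 68), (-55, 52, 68), (-50, 50, 68), (-45, 47, 67), (-40, 44, 67), (-35, 38, 68), (-30, 66, 69), (-25, 66, 75), (-20, 73, 75), (-15, 74, 76), (-10, 74, 76), (-5, 74, 75), (0, 74, 76), (5, 74, 76), (10, 74, 77), (15, 74, 76), (20, 74, 75), (25, 74, 76), (30, 73, 75), (35, 74, 76), (40, 74, 75), (45, 76, 83)]
side O [0.54366428 0.05802822]
knob [-1.3 93.8]
post [-88.1 -62. ]
[(-170, 44, 79), (-165, 77, 79), (-160, 77, 77), (-155, None, None), (-150, 68, 76), (-145, 74, 75), (-140, 74, 76), (-135, 74, 75), (-130, 73, 75), (-125, 67, 73), (-120, 67, 69), (-115, 66, 67), (-110, None, None), (-105, None, None), (-100, 64, 65), (-95, None, None), (-90, 35, 68), (-85, 34, 68), (-80, 39, 63), (-75, 45, 67), (-70, 48, 65), (-65, 52, 67), (-60, 52, 67), (-55, 51, 68), (-50, 49, 68), (-45, 46, 67), (-40, 44, 67), (-35, 65, 67), (-30, 66, 68), (-25, 52, 75), (-20, 67, 75), (-15, 74, 75), (-10, 74, 76), (-5, 74, 75), (0, 74, 75), (5, 74, 75), (10, 74, 76), (15, 74, 75), (20, 74, 75), (25, 74, 75), (30, 74, 75), (35, 74, 76), (40, 74, 75), (45, 77, 83)]
behind knob 0.045 [0.50482298 0.19162113]
Y dir [-0.27060045  0.96269175] X dir [0.96269175 0.27060045] [0.24209025 0.63008215 0.22658334]
```

Both cameras agree. Deck edges are at y of about -22 and -127, so the recess centre is near -75; I'll treat that as a hint only. I'll straddle the knob loosely with the fingers along the channel (yaw 15.7°, turn +36.7°). Approaching now.

```bash
python3 -m handwheel '[[0.43,3,-5.4,0,4.6],[0.43,6,-10.8,0,9.2],[0.43,9,-16.2,0,13.8],[0.43,12,-21.6,0,18.4],[0.43,15,-27,0,23],[0.43,18,-32.4,0,27.6],[0.43,21,-37.8,0,32.2],[0.43,24,-43,0,36.7]]' 10; python3 -m handwheel '[[0.43,1,-2.5,-2,0],[0.43,3.4,-5,-3,0],[0.43,3.4,-5,-3,0],[0.43,3.4,-5,-3,0]]'; python3 -c "
from h import *
s=get_state();print(s)"
```

```text
time_s: 1.8
tcp_pos: [0.4828, 0.1983, 0.2271]
eef_rot: [-180.0, -0.1, 15.9]
contact_force: [2.0, 1.3, -0.2]
gripper_width: 0.05
gripper_force: 0.0
time_s: 2.3
tcp_pos: [0.5161, 0.15, 0.1967]
eef_rot: [-180.0, -0.0, 15.6]
contact_force: [0.9, 0.3, -0.0]
gripper_width: 0.05
gripper_force: 0.0
{'time_s': 2.3, 'joints': array([ 3.71175574e+01,  8.90542362e+00, -1.92026414e+01,  1.18639351e-03,
       -6.18848554e+01,  6.85288265e+01]), 'qd': array([ 1.05324175e+00, -5.03976109e-01, -8.94416305e-04, -7.08107133e-02,
       -1.47962896e-01,  1.73059840e-02]), 'joint_torque': array([-6.80541191e-01, -3.96872592e+01,  2.74161726e+01,  6.46924943e+00,
        8.86562141e-02,  3.05765402e-02]), 'tcp_pos': array([0.5161219 , 0.15004793, 0.19669168]), 'eef_rot': array([-1.79998382e+02, -6.97130921e-03,  1.56469428e+01]), 'contact_force': array([ 0.92683509,  0.2983837 , -0.04036735]), 'moment': array([-0.01102592,  0.05934625,  0.03735448]), 'gripper_force': 0.0, 'gripper_width': 0.04997491953762014}
```

```bash
python3 - <<'E'
from h import *
from scipy.spatial.transform import Rotation as R
s=get_state(); p,d=cap('wrist'); c=imaging.get_calibration('wrist'); H=np.array(c['hand_eye'])
cv2.imwrite('pics/w1.png',p[:,:,::-1])
v,u=np.nonzero(d>0); z=d[v,u]; C=np.c_[(u-c['cx'])/c['fx']*z,(v-c['cy'])/c['fy']*z,z]
T=C@H[:3,:3].T+H[:3,3]
W=T@R.from_euler('xyz',s['eef_rot'],degrees=True).as_matrix().T+s['tcp_pos']
k=W[(W[:,2]>.110)&(W[:,2]<.124)&(np.hypot(W[:,0]-.517,W[:,1]-.148)<.03)]
print(s['tcp_pos'],len(k),cv2.minEnclosingCircle((k[:,:2]*1000).astype(np.float32)) if len(k) else '', np.median(k[:,2]) if len(k) else '')
k=W[(W[:,2]>.108)&(W[:,2]<.124)&(np.hypot(W[:,0]-.475,W[:,1]+.025)<.03)]
print(len(k),cv2.minEnclosingCircle((k[:,:2]*1000).astype(np.float32)) if len(k) else '')
E
```

```text
[0.5161219  0.15004793 0.19669168] 918 ((517.2214965820312, 149.76458740234375), 12.10503101348877) 0.11749170549714853
0
```

View pics/w1.png

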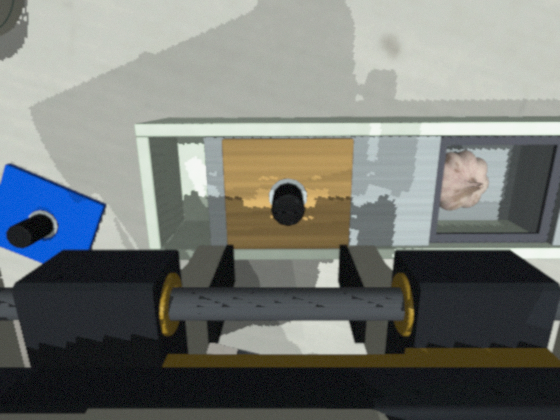

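The wrist view shows the wooden cover with its knob at (289,203), midway between the fingers (columns 235–340) and square with the channel. The knob measures (0.517, 0.150) at height 0.117, as expected. Descending around it.

```bash
python3 -m handwheel '[[0.43,0.1,0,-4,0],[0.43,0.1,0,-7,0],[0.43,0.1,0,-9,0],[0.43,0.1,0,-10.1,0],[0.43,0.1,0,-10.1,0]]'
```

```text
time_s: 2.98
tcp_pos: [0.5168, 0.1505, 0.0955]
eef_rot: [180.0, 0.0, 15.7]
contact_force: [0.0, 0.3, -0.5]
gripper_width: 0.0501
gripper_force: 0.0
```

```bash
python3 -m handwheel '[[0.43,0.14,-0.48,0,0],[0.43,0.27,-0.96,0,0],[0.43,0.32,-1.16,0,0],[0.43,0.38,-1.35,0,0],[0.43,0.43,-1.54,0,0],[0.43,0.49,-1.73,0,0],[0.43,0.54,-1.93,0,0],[0.43,0.60,-2.12,0,0]]'
```

```text
time_s: 3.98
tcp_pos: [0.5231, 0.1288, 0.0956]
eef_rot: [-180.0, -0.0, 15.7]
contact_force: [-0.3, 1.9, 1.9]
gripper_width: 0.0496
gripper_force: 0.8
```

```bash
python3 -m handwheel '[[0.43,0.11,-0.39,0,0],[0.43,0.22,-0.77,0,0],[0.43,0.32,-1.16,0,0],[0.43,0.43,-1.54,0,0],[0.43,0.54,-1.93,0,0],[0.43,0.65,-2.31,0,0],[0.43,0.76,-2.70,0,0],[0.43,0.87,-3.08,0,0]]'
```

```text
time_s: 4.97
tcp_pos: [0.5318, 0.0978, 0.0956]
eef_rot: [-180.0, 0.0, 15.7]
contact_force: [-0.2, 1.2, 0.4]
gripper_width: 0.0498
gripper_force: 0.8
```

```bash
python3 -m handwheel '[[0.43,0.11,-0.39,0,0],[0.43,0.22,-0.77,0,0],[0.43,0.32,-1.16,0,0],[0.43,0.43,-1.54,0,0],[0.43,0.54,-1.93,0,0],[0.43,0.65,-2.31,0,0],[0.43,0.76,-2.70,0,0],[0.43,0.87,-3.08,0,0]]'
```

```text
time_s: 5.98
tcp_pos: [0.5406, 0.067, 0.0956]
eef_rot: [180.0, -0.0, 15.7]
contact_force: [-0.1, 1.5, 1.1]
gripper_width: 0.0502
gripper_force: 0.8
```

```bash
python3 -m handwheel '[[0.43,0.11,-0.39,0,0],[0.43,0.22,-0.77,0,0],[0.43,0.32,-1.16,0,0],[0.43,0.43,-1.54,0,0],[0.43,0.54,-1.93,0,0],[0.43,0.65,-2.31,0,0],[0.43,0.76,-2.70,0,0],[0.43,0.87,-3.08,0,0]]'
```

```text
time_s: 6.98
tcp_pos: [0.5492, 0.0362, 0.0956]
eef_rot: [180.0, 0.0, 15.7]
contact_force: [0.2, 2.1, 0.8]
gripper_width: 0.0496
gripper_force: 0.7
```

```bash
python3 -m handwheel '[[0.43,0.07,-0.24,0,0],[0.43,0.14,-0.48,0,0],[0.43,0.20,-0.72,0,0],[0.43,0.27,-0.96,0,0],[0.43,0.34,-1.20,0,0],[0.43,0.41,-1.44,0,0],[0.43,0.47,-1.68,0,0],[0.43,0.54,-1.93,0,0]]'; python3 - <<'E'
from h import *
p,d=cap('scene'); c=p[180:400,210:450,::-1]
cv2.imwrite('pics/s2.png',cv2.resize(c,None,fx=2.5,fy=2.5,interpolation=cv2.INTER_CUBIC))
E
```

```text
time_s: 7.98
tcp_pos: [0.5545, 0.017, 0.0954]
eef_rot: [180.0, 0.0, 15.7]
contact_force: [0.5, 1.3, -0.4]
gripper_width: 0.0499
gripper_force: 0.3
```

View pics/s2.png

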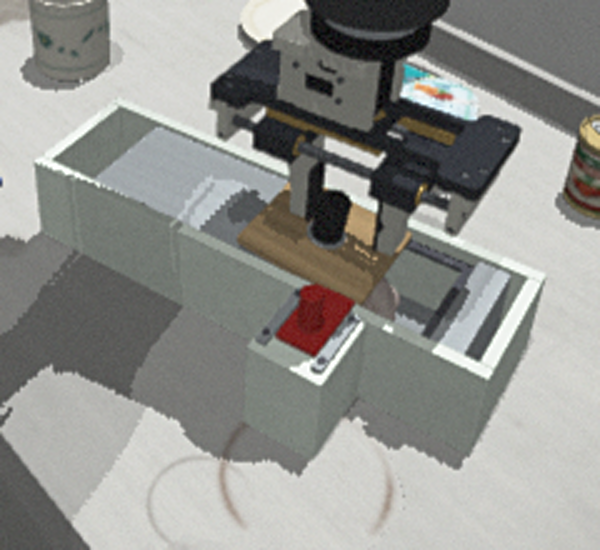

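The cover has tipped as intended: its leading edge is down and the knob at (330,215) leans forward, between the fingers. The deck edge is therefore where depth put it. I'll continue slowly.

```bash
python3 -m handwheel '[[0.43,0.07,-0.24,0,0],[0.43,0.14,-0.48,0,0],[0.43,0.20,-0.72,0,0],[0.43,0.27,-0.96,0,0],[0.43,0.34,-1.20,0,0],[0.43,0.41,-1.44,0,0],[0.43,0.47,-1.68,0,0],[0.43,0.54,-1.93,0,0]]'
```

```text
time_s: 9.02
tcp_pos: [0.56, -0.0023, 0.0956]
eef_rot: [180.0, -0.0, 15.7]
contact_force: [0.8, 0.5, -0.5]
gripper_width: 0.0502
gripper_force: 0.3
```

```bash
python3 -m handwheel '[[0.43,0.04,-0.14,0,0],[0.43,0.08,-0.29,0,0],[0.43,0.12,-0.43,0,0],[0.43,0.16,-0.58,0,0],[0.43,0.20,-0.72,0,0],[0.43,0.24,-0.87,0,0]]'
```

```text
time_s: 9.78
tcp_pos: [0.5624, -0.0109, 0.0956]
eef_rot: [-180.0, -0.0, 15.7]
contact_force: [-0.4, 0.8, -1.0]
gripper_width: 0.0499
gripper_force: 0.3
```

```bash
python3 -m handwheel '[[0.43,0.03,-0.10,0,0],[0.43,0.05,-0.19,0,0],[0.43,0.08,-0.29,0,0],[0.43,0.11,-0.39,0,0],[0.43,0.14,-0.48,0,0],[0.43,0.16,-0.58,0,0],[0.43,0.19,-0.67,0,0]]'
```

```text
time_s: 10.65
tcp_pos: [0.5643, -0.0176, 0.0956]
eef_rot: [-180.0, -0.0, 15.7]
contact_force: [0.2, 1.6, -1.0]
gripper_width: 0.0501
gripper_force: 0.3
```

```bash
python3 -m handwheel '[[0.43,0.03,-0.10,0,0],[0.43,0.05,-0.19,0,0],[0.43,0.08,-0.29,0,0]]'
```

```text
time_s: 11.02
tcp_pos: [0.5651, -0.0205, 0.0956]
eef_rot: [180.0, 0.0, 15.7]
contact_force: [-0.5, 0.1, -1.4]
gripper_width: 0.0498
gripper_force: 0.3
```

```bash
python3 -m handwheel '[[0.43,0.03,-0.10,0,0],[0.43,0.05,-0.19,0,0],[0.43,0.08,-0.29,0,0]]'
```

```text
time_s: 11.4
tcp_pos: [0.5659, -0.0234, 0.0955]
eef_rot: [-180.0, 0.0, 15.7]
contact_force: [-0.6, 0.6, -0.2]
gripper_width: 0.0503
gripper_force: 0.3
```

```bash
python3 - <<'E'
from h import *
p,d=cap('side'); P,uv=pts('side',d); P[:,2]+=.001
O=np.array([.5443,.0573]);a=np.radians(15.7); X=np.array([np.cos(a),np.sin(a)]); Y=np.array([-np.sin(a),np.cos(a)])
L=np.c_[(P[:,:2]-O)@X,(P[:,:2]-O)@Y,P[:,2]]*1000
ch=L[(abs(L[:,0])<42)&(L[:,2]<86)&(L[:,2]>55)]
for x0 in (-30,0,30): print(x0,[(y,round(float(np.median(s[:,2])),1) if len(s)>1 else None) for y in range(-140,0,8) for s in [ch[(abs(ch[:,1]-y)<4)&(abs(ch[:,0]-x0)<14)]]])
E
```

```text
-30 [(-140, 74.1), (-132, 74.1), (-124, 68.0), (-116, 73.8), (-108, 75.9), (-100, 76.3), (-92, 76.9), (-84, 77.7), (-76, 77.8), (-68, 78.7), (-60, 79.3), (-52, 80.1), (-44, 80.6), (-36, 80.8), (-28, 81.8), (-20, 81.7), (-12, 74.2), (-4, 74.2)]
0 [(-140, 74.0), (-132, 74.1), (-124, 67.8), (-116, 73.6), (-108, 75.4), (-100, 76.2), (-92, 77.0), (-84, 77.6), (-76, 80.2), (-68, 81.5), (-60, 80.7), (-52, 80.3), (-44, 80.6), (-36, 80.9), (-28, 81.8), (-20, 82.3), (-12, 74.3), (-4, 74.2)]
30 [(-140, 74.2), (-132, 74.0), (-124, 68.7), (-116, 74.1), (-108, 75.4), (-100, None), (-92, None), (-84, 78.0), (-76, 77.9), (-68, 78.7), (-60, 79.5), (-52, 79.6), (-44, None), (-36, 81.5), (-28, None), (-20, None), (-12, 74.2), (-4, 74.0)]
```

```bash
python3 -m handwheel '[[0.43,0.03,-0.10,0,0],[0.43,0.05,-0.19,0,0],[0.43,0.08,-0.29,0,0],[0.43,0.11,-0.39,0,0]]'
```

```text
time_s: 11.95
tcp_pos: [0.567, -0.0273, 0.0956]
eef_rot: [180.0, -0.0, 15.7]
contact_force: [-0.7, 1.9, -0.0]
gripper_width: 0.0497
gripper_force: 0.4
```

```bash
cat > prof.py <<'E'
from h import *
p,d=cap('side'); P,uv=pts('side',d); P[:,2]+=.001
O=np.array([.5443,.0573]);a=np.radians(15.7); X=np.array([np.cos(a),np.sin(a)]); Y=np.array([-np.sin(a),np.cos(a)])
L=np.c_[(P[:,:2]-O)@X,(P[:,:2]-O)@Y,P[:,2]]*1000
ch=L[(abs(L[:,0])<42)&(L[:,2]<86)&(L[:,2]>55)]
for x0 in (-30,30): print(x0,[(y,round(float(np.median(s[:,2])),1) if len(s)>1 else None) for y in range(-136,0,4) for s in [ch[(abs(ch[:,1]-y)<2)&(abs(ch[:,0]-x0)<14)]]])
print(get_state()['time_s'],get_state()['contact_force'])
E
python3 prof.py
```

```text
-30 [(-136, 74.2), (-132, 74.1), (-128, 73.8), (-124, 70.3), (-120, 73.9), (-116, 75.6), (-112, 75.4), (-108, 75.9), (-104, 76.2), (-100, 76.3), (-96, 77.0), (-92, 77.4), (-88, 77.5), (-84, 77.8), (-80, 78.4), (-76, 78.5), (-72, 78.4), (-68, 79.1), (-64, 79.0), (-60, 79.4), (-56, 79.7), (-52, 79.9), (-48, 80.2), (-44, 80.5), (-40, 80.9), (-36, 81.1), (-32, 81.5), (-28, 81.7), (-24, 82.1), (-20, None), (-16, 73.9), (-12, 74.3), (-8, 74.0), (-4, 74.0)]
30 [(-136, 74.1), (-132, 74.3), (-128, 74.1), (-124, 73.0), (-120, 74.7), (-116, 75.6), (-112, 75.8), (-108, 76.1), (-104, None), (-100, None), (-96, None), (-92, 77.9), (-88, 77.6), (-84, 77.9), (-80, 77.8), (-76, 78.2), (-72, 78.6), (-68, 78.8), (-64, 79.2), (-60, 79.9), (-56, None), (-52, None), (-48, None), (-44, None), (-40, 81.3), (-36, None), (-32, None), (-28, None), (-24, None), (-20, None), (-16, 73.8), (-12, 74.6), (-8, 73.9), (-4, 74.4)]
12.0 [-0.16052104  0.47100622 -0.11481481]
```

Still tilted, with the trailing edge at about -22, right at the deck's end. I'll continue in 2 mm bites.

```bash
python3 -m handwheel '[[0.43,0.03,-0.10,0,0],[0.43,0.05,-0.19,0,0],[0.43,0.05,-0.19,0,0]]'
```

```text
time_s: 12.38
tcp_pos: [0.5675, -0.0292, 0.0956]
eef_rot: [180.0, -0.0, 15.7]
contact_force: [-0.4, 0.5, -0.8]
gripper_width: 0.0501
gripper_force: 0.1
```

```bash
python3 prof.py
```

```text
-30 [(-136, 74.1), (-132, 74.1), (-128, 74.3), (-124, 75.0), (-120, 74.9), (-116, 75.2), (-112, 74.9), (-108, 75.1), (-104, 75.0), (-100, 75.2), (-96, 75.1), (-92, 75.4), (-88, 75.3), (-84, 75.2), (-80, 75.2), (-76, 75.1), (-72, 75.0), (-68, 75.1), (-64, 75.0), (-60, 75.1), (-56, 75.1), (-52, 75.2), (-48, 75.1), (-44, 75.1), (-40, 75.3), (-36, 75.0), (-32, 75.3), (-28, 75.0), (-24, 72.6), (-20, 74.2), (-16, 74.3), (-12, 74.2), (-8, 73.9), (-4, 74.2)]
30 [(-136, 74.2), (-132, 74.1), (-128, 74.2), (-124, 74.8), (-120, 74.9), (-116, 75.1), (-112, 75.3), (-108, None), (-104, None), (-100, None), (-96, None), (-92, 75.1), (-88, 75.0), (-84, 74.7), (-80, 74.6), (-76, 75.1), (-72, 75.1), (-68, 75.6), (-64, 75.1), (-60, 75.1), (-56, None), (-52, None), (-48, None), (-44, None), (-40, None), (-36, None), (-32, None), (-28, None), (-24, None), (-20, None), (-16, 73.5), (-12, 74.5), (-8, 74.1), (-4, 74.1)]
12.425 [ 0.16221012  0.28259774 -0.61962748]
```

The cover is flat at 75 mm all over, so it is seated. Force is under 1 N. I'll back off, lift, close the fingers and go behind the catch post on its -x side.

```bash
python3 -m handwheel '[[0.43,-0.2,0.8,0,0],[0.43,-0.2,0.8,2.5,0],[0.43,-0.2,0.8,6,0],[1,-4.5,0.2,6,0],[1,-9,-0.2,6,0],[1,-12.1,-0.4,6,0],[1,-12.1,-0.4,6,0],[1,-12.1,-0.4,6,0]]' 10; python3 -m handwheel '[[1,0,0,0,0],[1,0,0,-2,0]]'; python3 - <<'E'
from h import *
for n,off in (('side',.001),('scene',-.001)):
    p,d=cap(n); P,uv=pts(n,d); P[:,2]+=off
    k=P[(P[:,2]>.098)&(P[:,2]<.119)&(np.hypot(P[:,0]-.4756,P[:,1]+.0255)<.025)]
    if len(k): print(n,len(k),cv2.minEnclosingCircle((k[:,:2]*1000).astype(np.float32)))
    c=p[180:400,210:450,::-1]; cv2.imwrite(f'pics/{n}3.png',cv2.resize(c,None,fx=2.5,fy=2.5,interpolation=cv2.INTER_CUBIC))
E
```

```text
time_s: 13.42
tcp_pos: [0.4472, -0.0327, 0.1561]
eef_rot: [180.0, -0.1, 15.7]
contact_force: [0.3, -0.8, 0.2]
gripper_width: 0.0059
gripper_force: 0.0
time_s: 13.68
tcp_pos: [0.4483, -0.0327, 0.1362]
eef_rot: [180.0, -0.2, 15.7]
contact_force: [0.5, 0.2, -0.1]
gripper_width: 0.0008
gripper_force: 0.0
side 141 ((475.2567138671875, -25.10765266418457), 8.26036262512207)
scene 34 ((475.98333740234375, -29.4263858795166), 6.420425891876221)
```

View pics/side3.png

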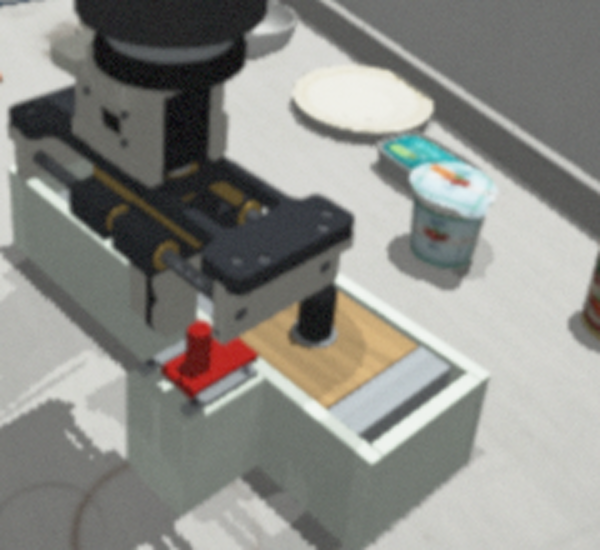

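The cover is flat with its knob upright at (316,310). The closed fingers are behind the red post at (198,350). Lowering, then pushing along the station's +x.

```bash
python3 -m handwheel '[[1,-0.1,0,-2,0],[1,-0.1,0,-4.2,0],[1,-0.1,0,-4.2,0]]'; python3 -m handwheel '[[1,0.39,0.11,0,0],[1,0.77,0.22,0,0],[1,1.06,0.30,0,0],[1,1.35,0.38,0,0],[1,1.64,0.46,0,0],[1,1.93,0.54,0,0]]'
```

```text
time_s: 14.15
tcp_pos: [0.4449, -0.0335, 0.0927]
eef_rot: [180.0, 0.2, 15.7]
contact_force: [-0.1, -0.6, -0.4]
gripper_width: 0.0002
gripper_force: 0.0
time_s: 14.9
tcp_pos: [0.4647, -0.0278, 0.0935]
eef_rot: [180.0, 0.0, 15.7]
contact_force: [-1.6, 0.4, 1.5]
gripper_width: 0.0004
gripper_force: 0.9
```

```bash
python3 -m handwheel '[[1,0.19,0.05,0,0],[1,0.39,0.11,0,0],[1,0.58,0.16,0,0],[1,0.77,0.22,0,0],[1,0.96,0.27,0,0],[1,1.16,0.32,0,0]]'
```

```text
time_s: 15.65
tcp_pos: [0.4764, -0.0245, 0.0935]
eef_rot: [-180.0, 0.0, 15.7]
contact_force: [-1.5, -0.4, 1.3]
gripper_width: 0.0
gripper_force: 0.9
```

```bash
python3 -m handwheel '[[1,0.10,0.03,0,0],[1,0.19,0.05,0,0],[1,0.19,0.05,0,0]]'
```

```text
time_s: 16.02
tcp_pos: [0.4784, -0.0239, 0.0936]
eef_rot: [-180.0, -0.0, 15.7]
contact_force: [-1.2, 1.2, 1.1]
gripper_width: 0.0005
gripper_force: 0.7
```

```bash
python3 -m handwheel '[[1,0.10,0.03,0,0],[1,0.10,0.03,0,0]]'
```

```text
time_s: 16.27
tcp_pos: [0.4794, -0.0237, 0.0936]
eef_rot: [180.0, -0.0, 15.7]
contact_force: [-1.5, 0.1, 0.3]
gripper_width: 0.0006
gripper_force: 0.8
```

```bash
python3 -m handwheel '[[1,0.10,0.03,0,0],[1,0.10,0.03,0,0]]'
```

```text
time_s: 16.52
tcp_pos: [0.4799, -0.0235, 0.0935]
eef_rot: [-180.0, 0.0, 15.7]
contact_force: [-3.5, 0.5, 1.8]
gripper_width: 0.0004
gripper_force: 1.8
```

```bash
python3 -m handwheel '[[1,0.05,0.01,0,0],[1,0.10,0.03,0,0],[1,0.10,0.03,0,0]]'
```

```text
time_s: 16.9
tcp_pos: [0.48, -0.0236, 0.0933]
eef_rot: [-180.0, 0.1, 15.7]
contact_force: [-6.1, -0.1, 4.5]
gripper_width: 0.0006
gripper_force: 3.5
```

The tool stopped and the force is rising, with the post at x of about -66 mm: the catch is at its end stop. Retreating and verifying.

```bash
python3 -m handwheel '[[1,-0.6,-0.17,0,0],[1,-2.5,-0.7,0,0],[1,-2.5,-0.7,4,0],[1,-2.5,-0.7,9,0],[1,-2,5,12,0],[1,-2,10,12,0],[1,-2,14,12,0],[1,-2,14,12,0]]'; python3 - <<'E'
from h import *
O=np.array([.5443,.0573]);a=np.radians(15.7); X=np.array([np.cos(a),np.sin(a)]); Y=np.array([-np.sin(a),np.cos(a)])
for n,off in (('side',.001),('scene',-.001)):
    p,d=cap(n); P,uv=pts(n,d); P[:,2]+=off
    L=np.c_[(P[:,:2]-O)@X,(P[:,:2]-O)@Y,P[:,2]]*1000
    k=L[(L[:,2]>98)&(L[:,2]<119)&(np.hypot(L[:,0]+70,L[:,1]+60)<25)]
    if len(k): print(n,'post',cv2.minEnclosingCircle(k[:,:2].astype(np.float32)))
    m=(abs(L[:,0]-5)<30)&(abs(L[:,1]+76)<44)&(np.hypot(L[:,0],L[:,1]+76)>20)&(L[:,2]<79)
    b=L[m]; A=np.c_[b[:,:2],np.ones(len(b))]; print('cover plane',np.linalg.lstsq(A,b[:,2],rcond=None)[0],b[:,2].mean())
    c=p[180:400,210:450,::-1]; cv2.imwrite(f'pics/{n}4.png',cv2.resize(c,None,fx=2.5,fy=2.5,interpolation=cv2.INTER_CUBIC))
print(get_state()['contact_force'])
E
```

```text
time_s: 17.9
tcp_pos: [0.4618, 0.1193, 0.2138]
eef_rot: [-180.0, -0.1, 15.9]
contact_force: [-0.1, -0.4, -0.0]
gripper_width: 0.0009
gripper_force: 0.0
side post ((-67.39427947998047, -60.733482360839844), 8.174172401428223)
cover plane [-5.81966995e-05  3.78109847e-03  7.54566170e+01] 75.14025724367109
scene post ((-66.76435089111328, -60.692138671875), 8.664376258850098)
cover plane [ 1.07378001e-03 -8.96544118e-04  7.51980587e+01] 75.27492742839324
[-0.12781442  1.0644841   0.06454061]
```

View pics/side4.png

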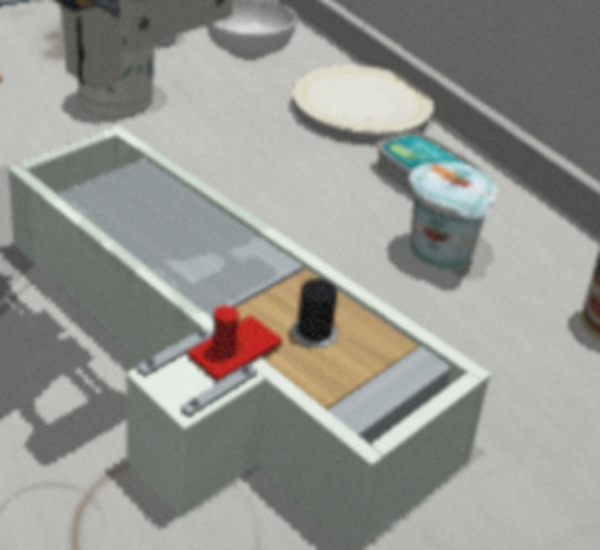

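The picture shows the cover flat, its knob at (317,310), with the red tongue lying over its edge at (265,340). The mug and yoghurt pot haven't moved and the gripper is clear. The post is at x = -67 mm, at its hard stop. Handing in.

```bash
python3 -c "
from plant import r
print(r.close_job())"
```

```text
the job is handed in; nothing more can be done
None
```

The garlic keeper is closed and handed in at about 18 s: the wooden cover lies flat in the recess, and the red catch is slid across its edge to its stop. The mug and yoghurt pot were not touched, and no force reading exceeded about 8 N.

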